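# Reset the fume extractor with its service key

### The job

The fume extractor on this soldering bench has tripped: take the service key from its rest, push it fully home into the key lock on the grey control box, turn it clockwise (seen from above) to its stop, turn it all the way back against its home stop, then line it up with the slot and pull it out and stand it back fully down in its rest and let go. Feel your way in gently, since the trim ring round the lock is not centred on the keyhole: never press or pull hard on the box or lock. Leave the other things on the bench where they are.

Things in the scene. Friction and masses are not known exactly. Their poses are not given: they have to be found in the camera images.
- key_grip (a point): Centre of the service key's black bow, a plate 34 mm wide (key x), 10 mm thick (key y), 30 mm high (z), grasped across its 10 mm. Key stands blade down, z up; same when turned half round; 35 to 70 g. Below this point: underside of bow 15 mm, underside of steel collar (18 mm across, 4 mm thick) 30 mm, blade tip 49 mm. Neck 4.8 mm thick above the blade.
- key_tip (a point): Middle of the lower end of the key's blade, 49 mm below key_grip, same axes. Flat blade 20 mm wide (x), 4 mm thick (y), 10 mm high, bevelled at both ends (tip 18 by 2.6 mm).
- lock_mouth (a point): Centre of the trim ring (67 mm across) round the lock, 72 mm above the bench, level with the lock's flat top; z up, x along the slot. Lock: steel disc 56 mm across, 2 mm proud of the box, with a slot 22 mm long (x), 6 mm wide (y). The ring is stuck on badly: the slot's centre is up to 5 mm off this point in x and in y, its direction true. Key home: collar on the disc, tip 19 mm below this point.
- lock (a joint): Turn of the lock's core under the fixed 6 mm cover: 0 home, grows clockwise from above, hard stops at 0 and 1.15 rad; 0.06 N m to turn, stays where left. Play between key and core: about 0.1 rad each way, so turn the key about 0.1 rad beyond, both ways. The key turns only when home, and pulls out only when in line with the slot (bring it back from the play first).
- control_box: Grey steel control box, fixed to the bench, 130 mm (x) by 160 mm (y) by 70 mm high. Its flat top carries the lock with its trim ring, and three small lamps along the box's +x edge. Origin at the centre of its underside, z up, turned like lock_mouth.
- rest_mouth (a point): Middle of the mouth of the key rest's slot, 30 mm above the bench: a grey block 60 mm (x) by 50 mm (y) by 30 mm high, fixed to the bench, with a through slot 25 mm long (x) and 9 mm wide (y), bevelled by 2 mm. z up, x along the slot. Key fully down: its collar rests on the block, blade tip 19 mm below this point.
- solder_reel: Bystander: grey reel of solder, 56 mm across, 42 mm high, standing on its end; origin under its centre. Leave it alone.
- flux_bottle: Bystander: white bottle, 40 mm across, 85 mm high, near the robot; origin under its centre. Leave it alone.
- screwdriver: Bystander: screwdriver 170 mm long, lying far to the right. Leave it alone.
- circuit_board: Bystander: green circuit board 100 by 130 mm, 16 mm high with its parts, lying far to the left; origin under its centre. Leave it alone.

How it is judged (in metres and radians):
On the way, in this order (a step that is already met when the one before it is completed fails the run):
1. the key is fully home in the lock (tip at least 17 mm below the top of the lock) with the core still at its start (under 0.1 rad) (z of key_tip in the frame of lock_mouth below -0.017 m and horizontal distance between key_tip and lock_mouth below 0.01 m and value of joint lock below 0.1 rad), for 0.2 s.
2. the key has turned the core to its stop (past 1.05 rad), the key still in the lock (value of joint lock above 1.05 rad and z of key_tip in the frame of lock_mouth below -0.013 m), for 0.2 s.
3. the key has turned the core back home (under 0.1 rad), the key still in the lock (value of joint lock below 0.1 rad and z of key_tip in the frame of lock_mouth below -0.013 m), for 0.2 s.
4. the key is pulled clear of the lock (tip at least 5 mm above it), the core still home (under 0.12 rad) (value of joint lock below 0.12 rad and z of key_tip in the frame of lock_mouth above 0.005 m), for 0.1 s.
At the end, for the whole second after the job is handed in: The key stands upright (within 0.15 rad) in its rest, tip at least 16 mm below the mouth of the rest and within 6 mm of its middle, released and at rest; the lock's core is home (under 0.12 rad) (horizontal distance between key_tip and rest_mouth below 0.006 m and z of key_tip in the frame of rest_mouth below -0.016 m and angle between key_tip's own z axis and vertical below 0.15 rad and value of joint lock below 0.12 rad); the robot touches nothing.
It fails at once if the control box or its lock is pressed or pulled with more than 40 N (contact force between control_box and anything else above 40 N).
It fails at once if a bystander is moved by more than 20 mm (distance of any of solder_reel, flux_bottle, screwdriver, circuit_board from where it was at the start of the episode above 0.02 m).
It also fails if it takes over 72 s, if anything falls off the work surface, if the arm or the gripper's body presses on something with over 40 N, if the wrist force passes 120 N, or if a joint passes its speed limit or range.

### The arm

A 6-joint arm with a two-finger parallel gripper is mounted at the origin on the work surface. World frame = base frame: x ahead of the robot, y to its left, z up, the work surface at z = 0. Lengths are in mm, angles in rad, forces in N, time in s.
With the tool pointing down it reaches from about 350 to 775 mm from the base axis. Payload 7.3 kg.
Tool frame: the origin (TCP) lies midway between the tips of the shut fingers; the grasp point (between the pads) lies 19 mm behind it; z points along the fingers, y is the line along which they close (so a half turn about z gives the same grasp; the last joint's range is limited). The gripper opens to 92 mm and grips with 3 to 60 N. Pads are 19 mm wide; open, the fingers measure 130 mm over their backs; the gripper's body (75 mm by 190 mm) begins 47 mm behind the grasp point.
Start: joints at [-0.146, 0.342, 1.524, -0, 1.275, -0.146], TCP at [525.019, 0.019, 226.741] pointing down, gripper open.
Joint ranges: [-2.53, 2.53], [-0.77, 2.02], [0.04, 2.7], [-1, 4.14], [0.28, 2.66], [-3.11, 3.11]. Speed limits (rad/s): [2.57, 2.57, 3.14, 3.14, 3.14, 3.14].

### API

Orientations are given as [roll, pitch, yaw] about the fixed x, y, z axes, in that order (R = Rz(yaw) Ry(pitch) Rx(roll)).
In Python, from plant import readout, vision, order, models gives the robot as it stands. The module is installed in compiled form; this text tells all that it offers.
- The arm moves only by the tool step_arm, never from a script. Its argument "series" is text: rows parted by semicolons, each of 7 numbers parted by spaces: the gripper's target within -1 to 1 (shut at 1, half-way at 0, fully open at -1), then the shift along the tool's x, y, z each as a share of 80 mm, from -1 to 1, then the turn, a rotation vector about the tool's x, y, z each as a share of 2 pi rad, from -1 to 1. In form: jaw x y z ax ay az; .... A call has 1 to 20 rows; each row is the pose to reach, as a shift and turn from the pose commanded when the call began, along the tool's axes at that moment, turning the shorter way round; what a row does not reach only later rows make up. A row lasts 1/10 s, in which the tool goes at most 50 mm and 8.59 degrees, less where a joint would pass 70% of its speed; a pose out of reach is approached as far as the arm can. A call with a number of a shift or a turn outside -1 to 1 is refused whole. A call with a gripper value outside its range is refused whole. The fingers move at their own pace and stop on an object; the grip force is fixed at half the most. Time passes only in rows, so rows that repeat a pose let the fingers close. It gives the time, the measured TCP pose, the force, the opening and the grip force at its end, in the units of the state.
- readout.get_obs(): the state, without advancing time (a new reading comes with each control period).
- vision.capture(name): name is "scene" or "side" or "wrist"; returns a dict with "frame" (384x512x3 uint8, red, green, blue), "depth" (384x512 float32, mm along the optical axis (not along the pixel's ray), 0 where there is no reading), "fovy" (degrees; the focal length in pixels is half the picture's height over the tangent of half this angle, whatever the lens; pixels are square), "cx", "cy" (the principal point, pixels), "k1" (the pictures are not rectified: a ray, as slopes to the right and down, at radius r is drawn at 1 + k1 r^2 times it, then the intrinsics apply), "rvec" (rotation vector, rad) and "tvec" (3), from world to camera coordinates, as OpenCV has them; the wrist camera has in their place "mount" (4x4, takes a point from camera to tool coordinates, whose origin is the TCP and whose axes are the flange's). Camera axes: x right, y down, z forward; pixel columns grow to the right and rows downward; lengths in mm; the calibration is good to about 2 mm. A picture is of the moment at which its call begins: read the wrist's pose just before it.
- order.close_job(): hands the job in; it is judged then, once.
Trained networks look in a picture, given as the dict that the camera call returned (one of the last four; its "shot" number tells which), for a name from the list of things; names that differ only in an ending like _2 or _b are one class to them, and where a whole thing is asked for, a point or a joint stands for the part that bears it (a point fixed in the world has none). Each returns a list of dicts, best first, with "p" (0 to 1); they miss things now and then, are a little off and sometimes report something else, mostly with a low value. They report only what shows in the picture. A call takes as long as a camera call.
- models.look_for(picture, thing): "position" ([column, row] in pixels, amid what is visible of it).
- models.pinpoint(picture, thing): "position" ([column, row] in pixels: a listed point, or the origin of a listed thing).
The state is a dict: "time": time; "joint_positions": joint angles; "dq": joint speeds; "tau": joint torques, N m; "tool_pos": TCP position; "tcp_rot": TCP orientation; "contact_force": force on the tool from outside, world axes, zero at the start; "moment": the same for the moment, N m; "grip_width": finger opening in mm; "finger_force": force on a finger pad.
Only numpy, scipy, OpenCV 4.12 (cv2) and the standard library are available. Lean on these libraries where they do the work, as an engineer would, in place of code of your own. Each camera call takes 0.05 s, during which the arm holds its last target. There are 200 camera calls.

## Working session

There is one attempt and no reset: what is moved stays moved. The work goes in short steps, Python scripts to look and compute and a tool call to move; the robot and the scene stay as the last step left them, time stands still between calls to the robot, and variables do not carry over. Pictures are saved under pics/ and viewed, at most 10 in all, crops included, and the job is handed in when it is done.

Besides the shell and the picture viewer there is one more tool, called after "Call:" as name(argument=value, ...), one argument or row to a line, values as JSON. step_arm: Moves the arm, as the interface text tells. Shift numbers are shares of 80 mm and turn numbers shares of 2 pi rad, none past 1 either way. Its arguments: {"type":"object","properties":{"series":{"type":"string"}},"required":["series"]}

```bash
mkdir -p pics; cat > h.py <<'E'
import numpy as np, cv2
from scipy.spatial.transform import Rotation as R
from plant import readout, vision, order, models
def cam(name):
    o=readout.get_obs(); p=vision.capture(name)
    if name=="wrist":
        T=np.eye(4); T[:3,:3]=R.from_euler('xyz',o['tcp_rot']).as_matrix(); T[:3,3]=o['tool_pos']
        p['C']=T@np.array(p['mount'])
    else:
        W=np.eye(4); W[:3,:3]=R.from_rotvec(np.ravel(p['rvec'])).as_matrix(); W[:3,3]=np.ravel(p['tvec'])
        p['C']=np.linalg.inv(W)
    h=p['frame'].shape[0]; p['f']=h/2/np.tan(np.radians(p['fovy'])/2)
    return p
def ray(p,px):
    d=(np.array(px,float)-[p['cx'],p['cy']])/p['f']; u=d.copy()
    for _ in range(20): u=d/(1+p['k1']*(u@u))
    v=p['C'][:3,:3]@np.r_[u,1]; return p['C'][:3,3],v
def atz(p,px,z):
    c,v=ray(p,px); return c+v*(z-c[2])/v[2]
def bydepth(p,px):
    c,v=ray(p,px); x,y=np.round(px).astype(int); d=p['depth'][max(y-1,0):y+2,max(x-1,0):x+2]; d=d[d>0]
    return c+v*np.median(d) if len(d) else None
def tri(obs):
    A=np.zeros((3,3)); b=np.zeros(3)
    for p,px in obs:
        c,v=ray(p,px); v=v/np.linalg.norm(v); M=np.eye(3)-np.outer(v,v); A+=M; b+=M@c
    x=np.linalg.solve(A,b)
    return x,[np.linalg.norm(np.cross(x-ray(p,q)[0],ray(p,q)[1]/np.linalg.norm(ray(p,q)[1]))) for p,q in obs]
def save(p,n): cv2.imwrite('pics/'+n,p['frame'][:,:,::-1])
E
python3 - <<'E'
from h import *
np.set_printoptions(precision=1,suppress=True)
P={}
for n in ['scene','side','wrist']:
    p=P[n]=cam(n); save(p,n+'0.png')
    for t in ['key_grip','key_tip','lock_mouth','rest_mouth','control_box','solder_reel','flux_bottle']:
        r=models.pinpoint(p,t)[:2]
        print(n,t,[(np.round(q['p'],2),np.round(q['position'],1),bydepth(p,q['position'])) for q in r])
a=np.hstack([P['scene']['frame'],P['side']['frame'],]);a=cv2.resize(a,(800,300));
cv2.imwrite('pics/a.png',a[:,:,::-1])
o=readout.get_obs();print(o['tcp_rot'],o['contact_force'],o['grip_width'],P['wrist']['mount'])
E
```

```text
scene key_grip [(np.float64(0.44), array([187.4, 208.7]), array([ 554.5, -180.6,   76.7])), (np.float64(0.39), array([224.4, 184.8]), array([465.6,  -7.7,  18.2]))]
scene key_tip [(np.float64(0.55), array([191. , 229.5]), array([ 573. , -189.2,   31.4]))]
scene lock_mouth [(np.float64(0.6), array([308.7, 148.9]), array([552.7, 225.2,  73. ]))]
scene rest_mouth [(np.float64(0.79), array([184.1, 220.1]), array([ 538.4, -184.4,   36.2]))]
scene control_box [(np.float64(0.94), array([303.9, 174.5]), array([613.7, 142.1,  53.9]))]
scene solder_reel [(np.float64(0.6), array([294.2, 238.3]), array([751.4, -33.7,  26.5]))]
scene flux_bottle [(np.float64(0.65), array([227.3, 185.5]), array([469. ,  -0.7,  14.4])), (np.float64(0.25), array([183. , 221.9]), array([ 537. , -187.2,   31.5]))]
side key_grip [(np.float64(0.71), array([279.5, 235.8]), array([ 545.3, -188.5,   69.1]))]
side key_tip [(np.float64(0.58), array([276.7, 249.2]), array([ 530.5, -196.2,   29.4])), (np.float64(0.54), array([287.5, 194. ]), array([720.8, -38. ,  31.9]))]
side lock_mouth []
side rest_mouth [(np.float64(0.53), 
[... 447 characters left out ...]
ay([ 460.2, -415.6,   23.5]))]
wrist key_grip [(np.float64(0.36), array([275.3, 292.3]), array([527.5,  25.7, 325.5]))]
wrist key_tip [(np.float64(0.39), array([406.7, 181.3]), array([707.8, -12.1,  39.4]))]
wrist lock_mouth []
wrist rest_mouth [(np.float64(0.95), array([275.6, 290.6]), array([527.6,  25.8, 325. ]))]
wrist control_box []
wrist solder_reel [(np.float64(0.56), array([408.1, 182.5]), array([709.2, -13.5,  40.5]))]
wrist flux_bottle [(np.float64(0.88), array([208.4, 164.4]), array([460.5,  12.4,  56.9]))]
[ 3.1 -0.   1.6] [ 0.4  0.7 -0.4] 91.61134107970152 [[  -0.    -1.    -0.2   65.9]
 [   1.    -0.    -0.    -0.7]
 [   0.    -0.2    1.  -156.8]
 [   0.     0.     0.     1. ]]
```

View pics/scene0.png

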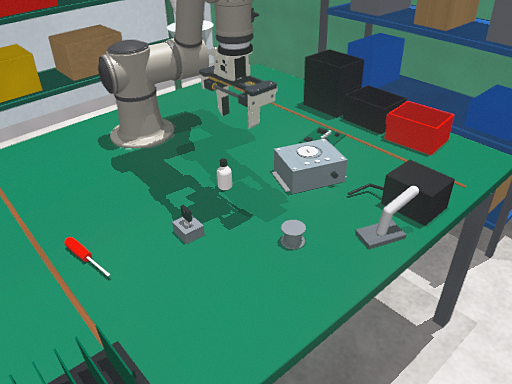

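View pics/wrist0.png

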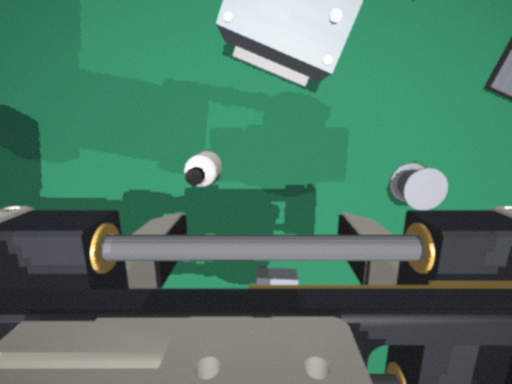

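The scene view shows the key in its rest near (187,215), the lock on the box near (309,150), the bottle at (224,177) and the reel at (292,233). In the wrist view, up is world +y; the box is at the top and the bottle at (203,168). I'm moving over the key to look closer.

Call:
step_arm(
  series="-1 -1 0.25 0 0 0 0;-1 -1 0.25 0 0 0 0",
)

```text
time: 1.4
tool_pos: [545.5, -81.3, 227.0]
tcp_rot: [3.141, 0.001, 1.572]
contact_force: [-0.0, 1.5, -0.8]
grip_width: 91.6
finger_force: 0.0
```

Call:
step_arm(
  series="-1 -1 0 0 0 0 0;-1 -1 0 0 0 0 0",
)

```text
time: 1.6
tool_pos: [545.0, -162.8, 226.6]
tcp_rot: [3.142, 0.001, 1.57]
contact_force: [0.3, -0.6, 0.3]
grip_width: 91.7
finger_force: 0.0
```

Call:
step_arm(
  series="-1 -0.7 0 0 0 0 0;-1 -0.7 0 0 0 0 0;-1 -0.7 0 0 0 0 0;-1 -0.7 0 0 0 0 0",
)

```text
time: 2.0
tool_pos: [545.0, -215.1, 226.6]
tcp_rot: [-3.141, -0.001, 1.571]
contact_force: [-0.6, -0.2, -0.9]
grip_width: 91.7
finger_force: 0.0
```

```bash
python3 - <<'E'
from h import *
np.set_printoptions(precision=1,suppress=True)
p=cam('wrist'); save(p,'w1.png')
for t in ['key_grip','key_tip','rest_mouth']:
    print(t,[(np.round(q['p'],2),np.round(q['position'],1),bydepth(p,q['position'])) for q in models.pinpoint(p,t)[:3]])
o=readout.get_obs();print(o['tool_pos'],o['tcp_rot'],o['time'])
E
```

```text
key_grip [(np.float64(0.7), array([261.6, 148. ]), array([ 543.6, -181.4,   73.8]))]
key_tip [(np.float64(0.93), array([260.5, 144.3]), array([ 542.3, -178.4,   62.5]))]
rest_mouth [(np.float64(0.89), array([263.2, 144.1]), array([ 545.4, -178.4,   60. ])), (np.float64(0.16), array([214.8, 287. ]), array([ 471. , -402.5,    4.4]))]
[ 545.3 -214.6  227. ] [ 3.1 -0.   1.6] 2.2
```

View pics/w1.png

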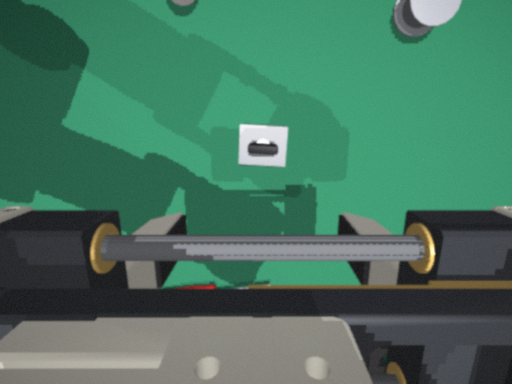

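The wrist view shows the key's dark bow at (263,148) on the grey block, its long side nearly along image x (world x). I'll measure it from the depth cloud.

```bash
cat >> h.py <<'E'
def cloud(p,st=1):
    ys,xs=np.nonzero(p['depth']>0); d=(np.c_[xs,ys]-[p['cx'],p['cy']])/p['f']; u=d.copy()
    for _ in range(20): u=d/(1+p['k1']*(u**2).sum(1,keepdims=True))
    z=p['depth'][ys,xs][:,None]
    return (np.hstack([u,np.ones((len(u),1))])*z)@p['C'][:3,:3].T+p['C'][:3,3], np.c_[xs,ys]
def rect(pts):
    (c,s,a)=cv2.minAreaRect(pts[:,:2].astype(np.float32)); return np.round(c,1),np.round(s,1),round(a,1)
E
python3 - <<'E'
from h import *
for n in ['wrist','scene','side']:
    p=cam(n); c,_=cloud(p)
    m=(abs(c[:,0]-545)<60)&(abs(c[:,1]+185)<60)
    for lo,hi in [(66,95),(24,36)]:
        k=c[m&(c[:,2]>lo)&(c[:,2]<hi)]
        print(n,lo,len(k),rect(k) if len(k) else 0,np.percentile(k[:,2],[5,50,95]).round(1) if len(k) else 0, np.median(k[:,:2],0).round(1))
E
```

```text
wrist 66 279 (array([ 544.2, -183.1]), array([10.2, 33.6]), 86.6) [71.7 73.7 75. ] [ 544.3 -182.3]
wrist 24 1549 (array([ 544. , -183.2]), array([50. , 60.1]), 86.8) [27.7 28.9 30.4] [ 544.3 -178.2]
scene 66 68 (array([ 548.5, -183. ]), array([ 9.4, 36.6]), 87.3) [66.8 73.7 77.3] [ 553.1 -185. ]
scene 24 336 (array([ 547.6, -182.5]), array([52.1, 64.4]), 87.0) [25.8 30.2 33.2] [ 555.2 -188.6]
side 66 49 (array([ 543.4, -184.3]), array([13.4, 33. ]), 80.5) [67.  73.9 76.7] [ 544.  -186.9]
side 24 217 (array([ 544.6, -184.8]), array([52.4, 64.5]), 83.5) [26.2 29.4 33.2] [ 536.9 -191.8]
```

```bash
python3 - <<'E'
from h import *
a=[]
for n in ['scene','side']:
    p=cam(n); c,uv=cloud(p)
    m=(abs(c[:,0]-555)<130)&(abs(c[:,1]-215)<130)&(c[:,2]>60)&(c[:,2]<82)
    l,cnt,st,_=0,0,0,0
    k=c[m]; print(n,len(k),rect(k),np.median(k,0).round(1))
    r=models.look_for(p,'lock_mouth')[:1]+models.pinpoint(p,'lock_mouth')[:1]; print([(q['p'],q['position'],atz(p,q['position'],72)) for q in r])
    x0,y0=uv[m].min(0)-15; x1,y1=uv[m].max(0)+15
    a.append(cv2.resize(p['frame'][y0:y1,x0:x1],(400,400),interpolation=cv2.INTER_CUBIC))
cv2.imwrite('pics/box.png',np.hstack(a)[:,:,::-1])
E
```

```text
scene 1646 (array([569.3, 210.8]), array([162.7, 138.7]), 68.8) [578.7 202.   70.6]
[(0.53, [310.8, 146.7], array([547.06190524, 239.94740967,  72.        ]))]
side 1207 (array([565.7, 205.9]), array([168.5, 130.9]), 68.6) [562.1 198.5  70.1]
[(0.61, [315.6, 314.7], array([ 434.1065104 , -439.99770452,   72.        ]))]
```

View pics/box.png

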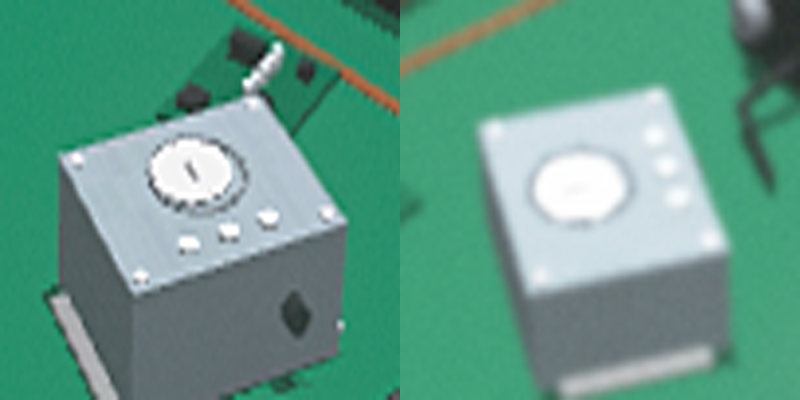

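Call:
step_arm(
  series="-1 0.375 0.39 0 0 0 -0.241;-1 0.375 0.39 0 0 0 -0.241;-1 0.375 0.39 0 0 0 -0.241;-1 0.375 0.39 0 0 0 -0.241;-1 0.375 0.39 0 0 0 -0.241;-1 0.375 0.39 0 0 0 -0.241;-1 0.375 0.39 0 0 0 -0.241;-1 0.375 0.39 0 0 0 -0.241;-1 0.375 0.39 0 0 0 -0.241;-1 0.375 0.39 0 0 0 -0.241;-1 0.375 0.39 0 0 0 -0.241;-1 0.375 0.39 0 0 0 -0.241;-1 0.375 0.39 0 0 0 -0.241;-1 0.375 0.39 0 0 0 -0.241",
)

```text
time: 4.05
tool_pos: [576.2, -186.0, 226.7]
tcp_rot: [3.142, 0.0, 3.083]
contact_force: [-0.1, 0.2, -0.5]
grip_width: 91.8
finger_force: 0.0
```

```bash
python3 - <<'E'
from h import *
p=cam('wrist'); c,_=cloud(p)
m=(abs(c[:,0]-545)<60)&(abs(c[:,1]+185)<60)
for lo,hi in [(66,95),(24,36)]:
    k=c[m&(c[:,2]>lo)&(c[:,2]<hi)]
    print(lo,len(k),rect(k),np.percentile(k[:,2],[5,50,95]).round(1))
o=readout.get_obs();print(o['tool_pos'],o['tcp_rot'],o['joint_positions'],o['time'])
E
```

```text
66 264 (array([ 544.6, -183.8]), array([ 9. , 33.4]), 86.7) [71.7 73.6 74.9]
24 1575 (array([ 544.9, -183.3]), array([49.9, 58.2]), 86.5) [27.7 28.9 30.4]
[ 576.23039228 -185.97863944  226.74385989] [3.14158441e+00 1.18601479e-04 3.08363770e+00] [-4.38737403e-01  4.91629259e-01  1.28837476e+00  5.28816736e-05
  1.36148159e+00 -1.95158976e+00] 4.1
```

Call:
step_arm(
  series="-1 0.399 0.009 1 0 0 0;-1 0.399 0.009 1 0 0 0;-1 0.399 0.009 1 0 0 0",
)

```text
time: 4.4
tool_pos: [540.3, -181.9, 142.4]
tcp_rot: [3.137, -0.01, 3.084]
contact_force: [0.8, -0.9, -0.1]
grip_width: 92.0
finger_force: 0.0
```

Call:
step_arm(
  series="-1 0 0 0.5 0 0 0;-1 0 0 1 0 0 0;-1 0 0 1.0 0 0 0;-1 0 0 1 0 0 0",
)

```text
time: 4.8
tool_pos: [545.8, -184.0, 68.4]
tcp_rot: [-3.141, 0.002, 3.085]
contact_force: [-0.5, 0.3, 0.3]
grip_width: 91.7
finger_force: 0.0
```

Call:
step_arm(
  series="-1 0 0 0.15 0 0 0;-1 0 0 0.3 0 0 0;-1 0 0 0.3 0 0 0;0.2 0 0 0.3 0 0 0;0.6 0 0 0.3 0 0 0;1 0 0 0.3 0 0 0;1 0 0 0.3 0 0 0;1 0 0 0.3 0 0 0;1 0 0 0.3 0 0 0;1 0 0 0.3 0 0 0;1 0 0 0.3 0 0 0;1 0 0 0.3 0 0 0",
)

```text
time: 6.0
tool_pos: [544.4, -183.5, 42.7]
tcp_rot: [3.142, 0.0, 3.085]
contact_force: [-0.3, -0.1, -0.8]
grip_width: 24.2
finger_force: 0.0
```

Call:
step_arm(
  series="1 0 0 0 0 0 0;1 0 0 0 0 0 0;1 0 0 0 0 0 0;1 0 0 0 0 0 0;1 0 0 0 0 0 0",
)

```text
time: 6.5
tool_pos: [544.4, -183.4, 42.7]
tcp_rot: [3.142, 0.0, 3.085]
contact_force: [0.2, 0.1, -0.1]
grip_width: 9.9
finger_force: 30.0
```

Gripped (9.9 mm, 30 N). Lifting, then carrying toward the lock.

Call:
step_arm(
  series="1 0 0 -0.15 0 0 0;1 0 0 -0.4 0 0 0;1 0 0 -0.8 0 0 0;1 0 0 -1 0 0 0",
)

```text
time: 6.9
tool_pos: [545.4, -183.9, 126.1]
tcp_rot: [-3.14, 0.004, 3.085]
contact_force: [0.6, -0.1, -0.6]
grip_width: 9.8
finger_force: 30.0
```

Call:
step_arm(
  series="1 0 0.3 -0.5 0 0 0;1 0 0.7 -0.9 0 0 0;1 0 1 -1 0 0 0",
)

```text
time: 7.2
tool_pos: [550.5, -102.9, 207.8]
tcp_rot: [-3.14, 0.008, 3.085]
contact_force: [0.0, -0.7, -1.7]
grip_width: 9.8
finger_force: 30.0
```

Call:
step_arm(
  series="1 0 0.5 -0.2 0 0 0;1 0 1 -0.3 0 0 0",
)

```text
time: 7.4
tool_pos: [553.7, -22.7, 229.2]
tcp_rot: [-3.141, 0.003, 3.084]
contact_force: [0.2, 1.5, -0.1]
grip_width: 9.9
finger_force: 30.0
```

Call:
step_arm(
  series="1 0 0.5 0 0 0 0;1 0 1 0 0 0 0",
)

```text
time: 7.6
tool_pos: [557.9, 57.7, 228.2]
tcp_rot: [3.142, 0.002, 3.085]
contact_force: [-0.2, -0.0, -0.6]
grip_width: 9.9
finger_force: 30.0
```

Call:
step_arm(
  series="1 0 0.5 0 0 0 0;1 0 1 0 0 0 0",
)

```text
time: 7.8
tool_pos: [562.2, 137.7, 227.8]
tcp_rot: [3.141, 0.001, 3.085]
contact_force: [0.6, 0.2, -0.8]
grip_width: 9.7
finger_force: 30.0
```

Call:
step_arm(
  series="1 -0.2 0.5 0 0 0 0.02;1 -0.2 0.97 0 0 0 0.04;1 -0.2 0.97 0 0 0 0.05;1 -0.2 0.97 0 0 0 0.05;1 -0.2 0.97 0 0 0 0.05;1 -0.2 0.97 0 0 0 0.05",
)

```text
time: 8.4
tool_pos: [582.9, 211.7, 227.2]
tcp_rot: [3.142, 0.0, 2.771]
contact_force: [-1.1, -0.3, -1.0]
grip_width: 10.0
finger_force: 30.0
```

```bash
python3 - <<'E'
from h import *
p=cam('wrist'); save(p,'w2.png'); c,uv=cloud(p)
m=(abs(c[:,0]-555)<130)&(abs(c[:,1]-215)<130)
k=c[m&(c[:,2]>62)&(c[:,2]<80)]; print(len(k),rect(k),np.percentile(k[:,2],[5,50,95]).round(1))
print([(q['p'],np.round(q['position']),atz(p,q['position'],72).round(1),bydepth(p,q['position'])) for q in models.pinpoint(p,'lock_mouth')[:2]])
print([(q['p'],np.round(q['position']),bydepth(p,q['position'])) for q in models.pinpoint(p,'key_tip')[:2]])
o=readout.get_obs();print(o['tool_pos'],o['tcp_rot'],o['contact_force'],o['time'])
E
```

```text
14461 (array([564.2, 210.3]), array([160.1, 124.9]), 68.5) [67.8 69.1 71.3]
[(0.72, array([263., 242.]), array([658. , 183.4,  72. ]), array([554.2473093 , 223.0848705 , 308.20829019])), (0.52, array([ 83., 130.]), array([461.4,  47.9,  72. ]), array([453.04286724,  21.41016961,  27.95561732]))]
[(0.67, array([261., 212.]), array([567.55559306, 217.01856512, 239.57436064])), (0.18, array([368.,   8.]), array([446.55980022, 403.63943225,   2.56579503]))]
[582.92424496 211.81961168 227.02055562] [3.14149815e+00 2.50604940e-04 2.77029643e+00] [ 0.17510135 -0.58962825 -0.97672249] 8.55
```

View pics/w2.png

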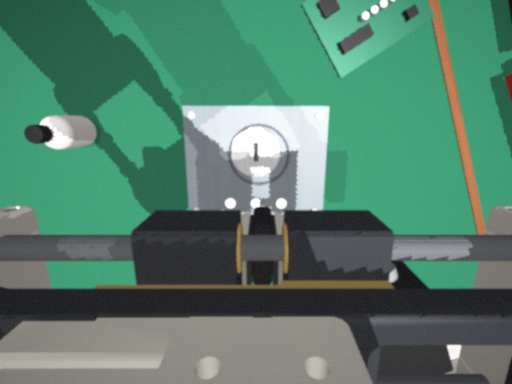

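The wrist view shows the lock disc near (257,153) with the dark slot at (256,152), along image vertical, and the ring centre slightly off. I'll segment the slot.

```bash
cat > slot.py <<'E'
from h import *
def slot(p,u0=256,v0=152,w=18,h=22,z=72,thr=None):
    g=cv2.cvtColor(p['frame'],cv2.COLOR_RGB2GRAY)
    s=8; c=g[v0-h:v0+h,u0-w:u0+w]; b=cv2.resize(c,None,fx=s,fy=s,interpolation=cv2.INTER_CUBIC)
    t,m=cv2.threshold(b,0 if thr is None else thr,255,cv2.THRESH_BINARY_INV|(cv2.THRESH_OTSU if thr is None else 0))
    n,l,st,ce=cv2.connectedComponentsWithStats(m)
    for i in range(1,n):
        if st[i,4]>150:
            q=np.argwhere(l==i)[:,::-1]; uv=(q+.5)/s-.5+[u0-w,v0-h]
            W=np.array([atz(p,x,z)[:2] for x in uv[::3]]); print(t,uv.mean(0).round(2),st[i],rect(W))
    return b
E
python3 - <<'E'
from slot import *
p=cam('wrist'); b=slot(p); slot(p,thr=110)
cv2.imwrite('pics/s1.png',cv2.cvtColor(np.kron(p['frame'][105:205,205:310],np.ones((5,5,1),np.uint8)),cv2.COLOR_RGB2BGR))
# disc / ring circle
g=cv2.cvtColor(p['frame'],cv2.COLOR_RGB2GRAY)
print(cv2.HoughCircles(cv2.resize(g[105:205,205:310],None,fx=4,fy=4,interpolation=cv2.INTER_CUBIC),cv2.HOUGH_GRADIENT,1,5,param1=100,param2=30,minRadius=80,maxRadius=160))
print(readout.get_obs()['tool_pos'],readout.get_obs()['tcp_rot'])
E
```

```text
211.0 [239.98 130.95] [  0   0  51  32 825] (array([524.7, 208.6]), array([2.9, 7.8]), 7.1)
211.0 [254.48 162.19] [    0   105   288   247 34165] (array([559.3, 213.1]), array([41. , 34.8]), 68.7)
110.0 [255.37 156.21] [ 127  139   31  108 1567] (array([554.4, 214.6]), array([ 4.2, 15. ]), 72.1)
[[[222.5 175.5  99.3]
  [224.5 190.5  99.9]
  [199.5 199.5 106.8]]]
[582.92860572 211.9758454  226.98186878] [3.14144722e+00 2.45538574e-04 2.77033069e+00]
```

View pics/s1.png

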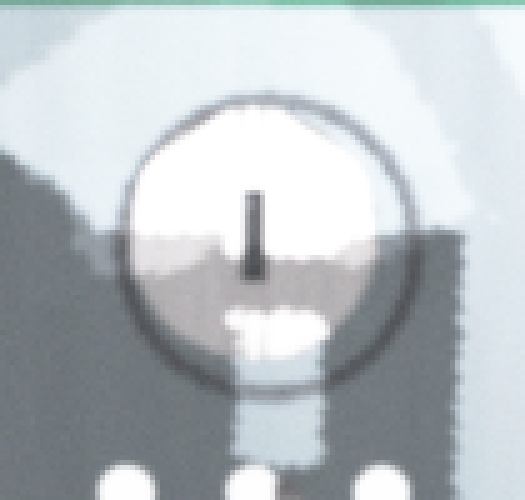

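```bash
cat >> slot.py <<'E'
def edges(p,u,v,hw,hh):
    g=cv2.cvtColor(p['frame'],cv2.COLOR_RGB2GRAY).astype(float)
    def cross(a,x0):
        n=len(a); c=n//2; d=a[c-1:c+2].min(); out=[]
        for s in (-1,1):
            pk=a[c::s][:]; hi=pk[-3:].mean() if False else pk.max() if s==0 else np.median(pk[-3:]); t=(hi+d)/2
            i=np.argmax(pk>t); f=(t-pk[i-1])/(pk[i]-pk[i-1]); out.append(x0+c+s*(i-1+f))
        return out
    u0,v0=round(u),round(v)
    ex=cross(g[v0-5:v0+6,u0-hw:u0+hw+1].mean(0),u0-hw)
    ey=cross(g[v0-hh:v0+hh+1,u0-0:u0+1].mean(1),v0-hh)
    c=(np.mean(ex),np.mean(ey)); print(np.round(ex,2),np.round(ey,2),np.round(c,2),atz(p,c,72).round(2)); return c
E
python3 - <<'E'
from slot import *
for _ in range(2):
    p=cam('wrist'); edges(p,255.4,151.7,6,13)
    print(np.linalg.norm(atz(p,(255.4,142.5),72)-atz(p,(255.4,161),72)))
# ring centre check from crop: x 120-420, y 93-398
print(atz(p,(205-.5+270/5,105-.5+245/5),72))
E
```

```text
[253.54 256.9 ] [142.96 161.2 ] [255.22 152.08] [552.75 215.62  72.  ]
20.699954959884575
[253.31 256.91] [142.96 161.36] [255.11 152.16] [552.74 215.57  72.  ]
20.695254615486217
[555.52026717 218.56387241  72.        ]
```

Call:
step_arm(
  series="1 0.369 -0.087 0.3 0 0 0;1 0.369 -0.087 0.6 0 0 0;1 0.369 -0.087 1 0 0 0;1 0.369 -0.087 1 0 0 0;1 0.369 -0.087 1 0 0 0",
)

```text
time: 9.2
tool_pos: [553.0, 216.7, 147.1]
tcp_rot: [-3.141, -0.0, 2.771]
contact_force: [-0.1, -0.3, -0.2]
grip_width: 9.4
finger_force: 30.0
```

Call:
step_arm(
  series="1 0 0 0.2 0 0 0;1 0 0 0.4 0 0 0;1 0 0 0.4 0 0 0;1 0 0 0.4 0 0 0;1 0 0 0.4 0 0 0",
)

```text
time: 9.7
tool_pos: [553.9, 217.0, 116.5]
tcp_rot: [3.14, 0.002, 2.771]
contact_force: [0.0, 0.7, -0.0]
grip_width: 9.8
finger_force: 30.0
```

```bash
python3 - <<'E'
from h import *
p=cam('wrist'); a=p['frame'][150:384,160:360]; q=cam('scene'); b=q['frame'][110:190,270:350]
im=np.hstack([cv2.resize(a,(400,468)),cv2.resize(b,(400,468),interpolation=cv2.INTER_CUBIC)])
cv2.imwrite('pics/n1.png',im[:,:,::-1])
o=readout.get_obs();print(o['tool_pos'],o['tcp_rot'],o['contact_force'],o['time'])
E
```

```text
[553.49751747 216.97414576 116.05865125] [3.14029888e+00 1.82639227e-03 2.77089496e+00] [ 0.33860449 -0.07968826  0.05690648] 9.8
```

View pics/n1.png

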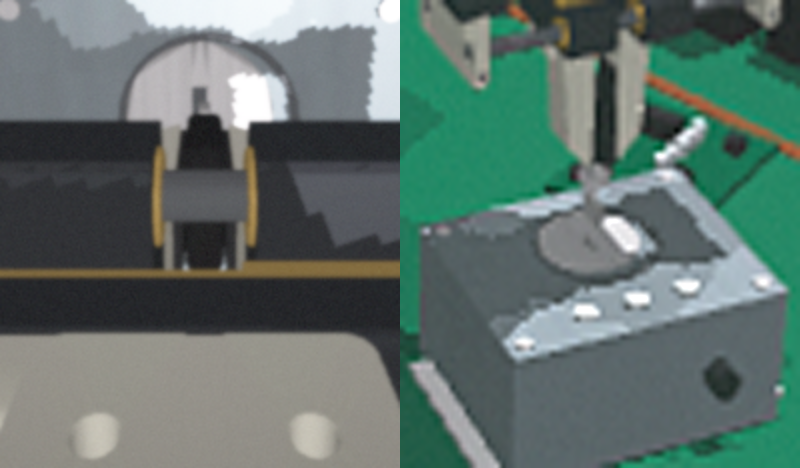

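The view shows the slot's end at wrist pixel (260,197), just ahead of the bow centred near 262. I'll measure the lateral difference.

```bash
python3 - <<'E'
from h import *
p=cam('wrist'); o=readout.get_obs(); print(o['tool_pos'])
g=cv2.cvtColor(p['frame'],cv2.COLOR_RGB2GRAY)
for r in range(188,214,2): print(r,g[r,250:276])
T=np.eye(4);T[:3,:3]=R.from_euler('xyz',o['tcp_rot']).as_matrix();T[:3,3]=o['tool_pos'];Ti=np.linalg.inv(T)
for px,z in [((258,197),72),((260,197),72),((262,197),72),((260,193),72),((262,209),116+4)]: print(px,(Ti@np.r_[atz(p,px,z),1])[:3].round(2))
print(p['cx'],p['f'])
E
```

```text
[553.31456416 216.92218335 115.74882214]
188 [184 181 181 181 181 181 184 186 188 188 185 182 183 180 181 184 186 186
 189 187 187 186 187 184 186 196]
190 [185 182 185 180 179 182 185 188 188 184 183 184 185 183 183 184 184 187
 187 188 184 185 187 185 211 247]
192 [185 183 180 180 182 180 185 187 182 182 179 181 183 181 183 184 185 189
 187 185 185 188 186 185 205 242]
194 [182 182 179 177 181 185 164 132 122 119 120 118 119 136 162 182 183 188
 187 183 187 187 185 184 184 205]
196 [183 183 180 180 186 186 152 108  86  91  89  90  87 112 152 179 185 186
 188 185 187 187 186 182 182 184]
198 [183 181 179 183 184 186 152 110  89  92  88  87  89 107 153 178 186 187
 185 187 184 189 185 185 184 184]
200 [184 179 180 177 183 184 153 104  92  92  96  97  89 108 143 175 185 186
 187 184 186 186 185 183 183 185]
202 [181 179 179 180 185 182 154 105  88 102 113 114 115 115 138 164 180 188
 186 186 186 186 186 183 183 183]
204 [186 178 179 177 183 184 153 104  95 119 131 133 138 137 145 164 183 186
 186 186 187 186 187 186 181 182]
206 [184 182 178 180 175 168 130  89  78 102 127 140 139 138 132 139 149 156
 164 172 181 186 188 183 184 183]
208 [180 179 179 166 126  83  47  37  26  29  32  32  32  32  32  30  34  42
  65 105 152 179 184 184 182 185]
210 [183 180 170 135  79  36  28  33  30  29  29  28  31  32  28  27  30  30
  32  53 107 157 179 181 183 183]
212 [173 179 170 128  70  33  27  25  23  29  32  31  27  24  27  31  27  31
  23  42  84 148 177 182 173 167]
(258, 197) [ 8.7  -2.86 43.73]
(260, 197) [ 8.7  -1.36 43.74]
(262, 197) [ 8.7   0.15 43.74]
(260, 193) [11.82 -1.35 43.73]
(262, 209) [15.25  0.13 -4.27]
261.9225126381179 277.6943649752175
```

Call:
step_arm(
  series="1 0 0 0.03 0 0 0;1 0 0 0.06 0 0 0;1 0 0 0.09 0 0 0;1 0 0 0.1 0 0 0;1 0 0 0.1 0 0 0;1 0 0 0.1 0 0 0",
)

```text
time: 10.45
tool_pos: [552.8, 216.8, 106.7]
tcp_rot: [3.142, 0.0, 2.771]
contact_force: [-0.2, 0.2, -1.7]
grip_width: 9.4
finger_force: 30.0
```

Call:
step_arm(
  series="1 0 0 0.02 0 0 0;1 0 0 0.04 0 0 0;1 0 0 0.06 0 0 0;1 0 0 0.06 0 0 0",
)

```text
time: 10.85
tool_pos: [552.6, 216.7, 101.6]
tcp_rot: [-3.141, -0.0, 2.771]
contact_force: [0.2, -0.7, -1.8]
grip_width: 9.9
finger_force: 30.0
```

Call:
step_arm(
  series="1 0 -0.006 0 0 0 0;1 0 -0.006 0.02 0 0 0;1 0 -0.006 0.03 0 0 0",
)

```text
time: 11.15
tool_pos: [552.6, 216.4, 99.4]
tcp_rot: [3.142, 0.0, 2.771]
contact_force: [-0.0, 0.4, -0.2]
grip_width: 10.1
finger_force: 30.0
```

Call:
step_arm(
  series="1 0 0 0.015 0 0 0;1 0 0 0.03 0 0 0;1 0 0 0.03 0 0 0",
)

```text
time: 11.45
tool_pos: [552.5, 216.4, 96.9]
tcp_rot: [-3.141, -0.0, 2.771]
contact_force: [-0.5, 0.9, 0.0]
grip_width: 9.7
finger_force: 30.0
```

No force at 7 mm below the lock top: it is in. Continuing down.

Call:
step_arm(
  series="1 0 0 0.02 0 0 0;1 0 0 0.04 0 0 0;1 0 0 0.06 0 0 0;1 0 0 0.06 0 0 0",
)

```text
time: 11.85
tool_pos: [552.5, 216.3, 92.0]
tcp_rot: [-3.141, -0.0, 2.771]
contact_force: [0.2, 0.8, -1.5]
grip_width: 10.0
finger_force: 30.0
```

Call:
step_arm(
  series="1 0 0 0.02 0 0 0;1 0 0 0.04 0 0 0;1 0 0 0.05 0 0 0;1 0 0 0.05 0 0 0",
)

```text
time: 12.25
tool_pos: [552.5, 216.3, 88.1]
tcp_rot: [-3.141, -0.0, 2.771]
contact_force: [-0.6, 0.3, -0.7]
grip_width: 9.5
finger_force: 30.0
```

Call:
step_arm(
  series="1 0 0 0.012 0 0 0;1 0 0 0.024 0 0 0;1 0 0 0.024 0 0 0",
)

```text
time: 12.55
tool_pos: [552.6, 216.3, 86.3]
tcp_rot: [-3.141, -0.0, 2.771]
contact_force: [0.1, -1.6, -0.5]
grip_width: 9.7
finger_force: 30.0
```

Call:
step_arm(
  series="1 0 0 0.01 0 0 0;1 0 0 0.018 0 0 0;1 0 0 0.018 0 0 0",
)

```text
time: 12.85
tool_pos: [552.6, 216.3, 84.9]
tcp_rot: [-3.142, 0.0, 2.771]
contact_force: [-0.9, -2.3, -1.2]
grip_width: 10.0
finger_force: 30.0
```

Call:
step_arm(
  series="1 0 0 0.006 0 0 0;1 0 0 0.006 0 0 0",
)

```text
time: 13.05
tool_pos: [552.6, 216.3, 84.7]
tcp_rot: [-3.142, 0.0, 2.771]
contact_force: [-1.2, -1.3, 1.9]
grip_width: 9.7
finger_force: 30.0
```

Call:
step_arm(
  series="1 0 0 0.006 0 0 0;1 0 0 0.006 0 0 0;1 0 0 0.006 0 0 0",
)

```text
time: 13.35
tool_pos: [552.7, 216.3, 84.7]
tcp_rot: [3.141, 0.0, 2.771]
contact_force: [-2.6, -2.0, 5.5]
grip_width: 9.4
finger_force: 30.0
```

Home (z stopped, 5.5 N). Relieving the side force, then turning clockwise.

Call:
step_arm(
  series="1 0.003 -0.006 -0.003 0 0 0;1 0.003 -0.006 -0.003 0 0 0.01;1 0.003 -0.006 -0.003 0 0 0.03;1 0.003 -0.006 -0.003 0 0 0.045;1 0.003 -0.006 -0.003 0 0 0.06;1 0.003 -0.006 -0.003 0 0 0.06",
)

```text
time: 13.95
tool_pos: [552.5, 216.2, 84.7]
tcp_rot: [3.141, 0.001, 2.393]
contact_force: [-0.5, -0.5, 4.8]
grip_width: 10.0
finger_force: 30.0
```

Call:
step_arm(
  series="1 0 0 0 0 0 0.02;1 0 0 0 0 0 0.04;1 0 0 0 0 0 0.06;1 0 0 0 0 0 0.08;1 0 0 0 0 0 0.1;1 0 0 0 0 0 0.1",
)

```text
time: 14.55
tool_pos: [553.1, 216.5, 84.7]
tcp_rot: [3.139, -0.0, 1.767]
contact_force: [1.7, 0.7, 2.8]
grip_width: 9.8
finger_force: 30.0
```

```bash
python3 -c "
from h import *
o=readout.get_obs();print(o['tool_pos'],o['tcp_rot'],o['contact_force'],o['moment'],o['time'])"
```

```text
[553.11749708 216.47530964  84.68363984] [ 3.13911882e+00 -4.89888615e-04  1.76680498e+00] [1.72738803 0.68243725 2.78997495] [ 0.17908769 -0.33536736  0.00707669] 14.55
```

Call:
step_arm(
  series="1 0 0 0 0 0 0.015;1 0 0 0 0 0 0.03;1 0 0 0 0 0 0.036;1 0 0 0 0 0 0.036;1 0 0 0 0 0 0.036",
)

```text
time: 15.05
tool_pos: [553.3, 216.4, 84.7]
tcp_rot: [3.139, -0.001, 1.543]
contact_force: [4.3, 2.2, 2.8]
grip_width: 10.0
finger_force: 30.0
```

```bash
python3 -c "
from h import *
o=readout.get_obs();print(o['tool_pos'],o['tcp_rot'],o['contact_force'],o['moment'],o['time'])"
```

```text
[553.32012817 216.43203208  84.71564512] [ 3.13885738e+00 -1.03190206e-03  1.54328121e+00] [4.30737271 2.24078556 2.82553884] [ 0.36324698 -0.84412249  0.03548959] 15.05
```

Call:
step_arm(
  series="1 0.003 0.005 0 0 0 0.004;1 0.003 0.005 0 0 0 0.008;1 0.003 0.005 0 0 0 0.008;1 0.003 0.005 0 0 0 0.008",
)

```text
time: 15.45
tool_pos: [553.3, 216.4, 84.7]
tcp_rot: [3.14, -0.001, 1.49]
contact_force: [4.8, 2.2, 5.4]
grip_width: 10.0
finger_force: 30.0
```

```bash
python3 -c "
from h import *
o=readout.get_obs();print(o['tool_pos'],o['tcp_rot'],o['contact_force'],o['moment'],o['time'])"
```

```text
[553.34088774 216.401107    84.68662195] [ 3.13976005e+00 -6.49113053e-04  1.48955521e+00] [4.75236093 2.18489113 5.37449911] [ 0.39825841 -0.94068426  0.01332151] 15.45
```

Call:
step_arm(
  series="1 0 0 0 0 0 0.004;1 0 0 0 0 0 0.008;1 0 0 0 0 0 0.008",
)

```text
time: 15.75
tool_pos: [553.4, 216.4, 84.7]
tcp_rot: [3.14, -0.001, 1.439]
contact_force: [4.9, 1.6, 5.3]
grip_width: 9.9
finger_force: 30.0
```

```bash
python3 -c "
from h import *
o=readout.get_obs();print(o['tool_pos'],o['tcp_rot'],o['contact_force'],o['moment'],o['tau'],o['time'])
p=cam('wrist'); cv2.imwrite('pics/t1.png',cv2.resize(p['frame'][130:340,160:360],(600,600))[:,:,::-1])"
```

```text
[553.38148993 216.39467186  84.686921  ] [ 3.13966890e+00 -5.87783156e-04  1.43925066e+00] [4.86188412 1.62673721 5.29189703] [ 0.35559323 -0.94021936  0.2803164 ] [ -0.26376176 -49.30887938 -16.71497047   0.05019287   1.79050438
   0.51649572] 15.75
```

View pics/t1.png

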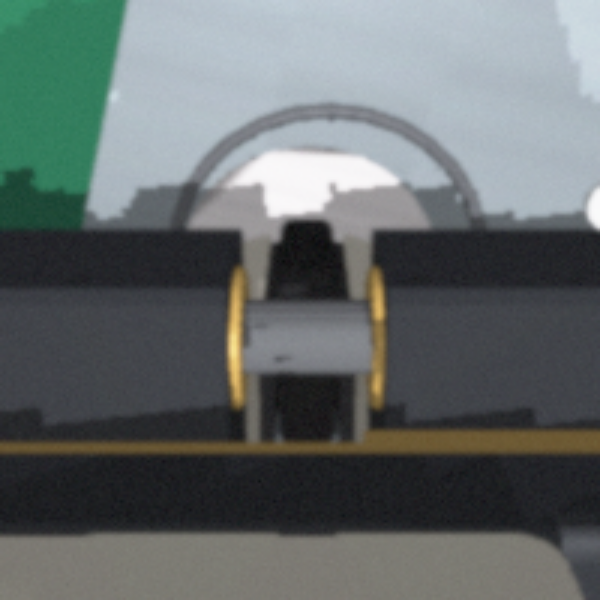

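The bow stays square in the fingers at (310,330) of the crop, and the moment jumped to 0.28 N m: the far stop is reached. Turning back.

Call:
step_arm(
  series="1 0 0 0 0 0 -0.02;1 -0.001 -0.001 0 0 0 -0.04;1 -0.002 -0.002 0 0 0 -0.06;1 -0.003 -0.003 0 0 0 -0.08;1 -0.003 -0.005 0 0 0 -0.1;1 -0.003 -0.005 0 0 0 -0.12;1 -0.003 -0.005 0 0 0 -0.14;1 -0.003 -0.005 0 0 0 -0.16;1 -0.003 -0.005 0 0 0 -0.18;1 -0.003 -0.005 0 0 0 -0.2;1 -0.003 -0.005 0 0 0 -0.21;1 -0.003 -0.005 0 0 0 -0.21",
)

```text
time: 17.0
tool_pos: [552.1, 215.7, 84.7]
tcp_rot: [-3.141, 0.0, 2.761]
contact_force: [3.2, -0.2, 7.2]
grip_width: 9.9
finger_force: 30.0
```

```bash
cat > st.py <<'E'
from h import *
o=readout.get_obs();print(np.round(o['tool_pos'],2),np.round(o['tcp_rot'],3),np.round(o['contact_force'],1),np.round(o['moment'],3),o['time'])
E
python3 st.py
```

```text
[552.1  215.73  84.65] [-3.141  0.     2.761] [ 3.2 -0.2  7.2] [ 0.045 -0.553 -0.016] 17.0
```

Call:
step_arm(
  series="1 -0.003 0 -0.002 0 0 -0.01;1 -0.003 0 -0.002 0 0 -0.016;1 -0.003 0 -0.002 0 0 -0.016;1 -0.003 0 -0.002 0 0 -0.016",
)

```text
time: 17.4
tool_pos: [552.1, 215.6, 84.7]
tcp_rot: [-3.141, -0.0, 2.859]
contact_force: [2.4, 0.0, 6.4]
grip_width: 9.8
finger_force: 30.0
```

```bash
python3 st.py
```

```text
[552.1  215.62  84.66] [-3.141 -0.     2.859] [2.4 0.  6.4] [ 0.04  -0.421 -0.029] 17.4
```

Call:
step_arm(
  series="1 0 0 0 0 0 -0.004;1 0 0 0 0 0 -0.006;1 0 0 0 0 0 -0.006",
)

```text
time: 17.7
tool_pos: [552.1, 215.6, 84.7]
tcp_rot: [-3.141, -0.0, 2.897]
contact_force: [1.1, 0.6, 5.6]
grip_width: 10.0
finger_force: 30.0
```

```bash
python3 st.py
```

```text
[552.08 215.61  84.67] [-3.141 -0.     2.897] [1.1 0.6 5.6] [ 0.115 -0.433 -0.077] 17.7
```

Call:
step_arm(
  series="1 0 0 0 0 0 -0.004;1 0 0 0 0 0 -0.006;1 0 0 0 0 0 -0.006",
)

```text
time: 18.0
tool_pos: [552.1, 215.5, 84.7]
tcp_rot: [-3.141, -0.001, 2.934]
contact_force: [1.1, 0.0, 6.8]
grip_width: 9.4
finger_force: 30.0
```

```bash
python3 st.py
```

```text
[552.07 215.55  84.66] [-3.141e+00 -1.000e-03  2.934e+00] [1.1 0.  6.8] [ 0.013 -0.427 -0.244] 18.0
```

Home stop felt (−0.24 N m). Lining up with the slot and easing off.

Call:
step_arm(
  series="1 0 0 0 0 0 0.013;1 0 0 0 0 0 0.026;1 0 0 -0.004 0 0 0.026;1 0 0 -0.006 0 0 0.026",
)

```text
time: 18.4
tool_pos: [551.6, 215.6, 84.7]
tcp_rot: [-3.14, -0.001, 2.772]
contact_force: [0.8, -0.4, 4.8]
grip_width: 10.1
finger_force: 30.0
```

```bash
python3 st.py
```

```text
[551.63 215.61  84.67] [-3.140e+00 -1.000e-03  2.772e+00] [ 0.8 -0.4  4.8] [ 0.08  -0.196  0.011] 18.4
```

Call:
step_arm(
  series="1 -0.004 0.006 -0.01 0 0 0;1 -0.004 0.006 -0.02 0 0 0;1 -0.004 0.006 -0.03 0 0 0;1 -0.004 0.006 -0.03 0 0 0",
)

```text
time: 18.8
tool_pos: [552.5, 216.2, 86.9]
tcp_rot: [-3.141, -0.001, 2.771]
contact_force: [0.0, -0.1, -1.3]
grip_width: 9.9
finger_force: 30.0
```

```bash
python3 st.py
```

```text
[552.47 216.2   86.92] [-3.141e+00 -1.000e-03  2.771e+00] [ 0.  -0.1 -1.3] [ 0.098 -0.049  0.021] 18.8
```

Call:
step_arm(
  series="1 0 0 -0.025 0 0 0;1 0 0 -0.05 0 0 0;1 0 0 -0.075 0 0 0;1 0 0 -0.075 0 0 0",
)

```text
time: 19.2
tool_pos: [553.1, 216.3, 93.7]
tcp_rot: [3.141, 0.001, 2.771]
contact_force: [0.6, -0.3, -0.3]
grip_width: 10.0
finger_force: 30.0
```

```bash
python3 st.py
```

```text
[553.05 216.27  93.7 ] [3.141e+00 1.000e-03 2.771e+00] [ 0.6 -0.3 -0.3] [0.026 0.025 0.009] 19.2
```

Call:
step_arm(
  series="1 0 0 -0.04 0 0 0;1 0 0 -0.08 0 0 0;1 0 0 -0.12 0 0 0;1 0 0 -0.2 0 0 0;1 0 0 -0.3 0 0 0;1 0 0 -0.4 0 0 0;1 0 0 -0.4 0 0 0",
)

```text
time: 19.9
tool_pos: [553.8, 216.5, 127.0]
tcp_rot: [3.14, 0.003, 2.771]
contact_force: [-0.3, -0.3, -0.7]
grip_width: 9.7
finger_force: 30.0
```

```bash
python3 st.py
```

```text
[553.8  216.52 127.05] [3.140e+00 3.000e-03 2.771e+00] [-0.3 -0.3 -0.7] [ 0.057 -0.009 -0.001] 19.9
```

Call:
step_arm(
  series="1 0 0 -0.5 0 0 0;1 -0.15 -0.4 -1 0 0 0;1 -0.341 -0.94 -1 0 0 0",
)

```text
time: 20.2
tool_pos: [553.5, 137.6, 210.5]
tcp_rot: [3.136, 0.009, 2.775]
contact_force: [1.6, -1.0, -0.8]
grip_width: 9.7
finger_force: 30.0
```

Call:
step_arm(
  series="1 -0.17 -0.47 -0.2 0 0 0;1 -0.341 -0.94 -0.2 0 0 0",
)

```text
time: 20.4
tool_pos: [549.9, 54.9, 223.5]
tcp_rot: [3.14, 0.004, 2.771]
contact_force: [1.0, 0.0, -1.1]
grip_width: 10.1
finger_force: 30.0
```

Call:
step_arm(
  series="1 -0.17 -0.47 0 0 0 0;1 -0.341 -0.94 0 0 0 0",
)

```text
time: 20.6
tool_pos: [547.1, -25.2, 221.5]
tcp_rot: [3.141, 0.001, 2.771]
contact_force: [0.5, 0.2, -0.4]
grip_width: 10.1
finger_force: 30.0
```

Call:
step_arm(
  series="1 -0.17 -0.47 0 0 0 0;1 -0.341 -0.94 0 0 0 0",
)

```text
time: 20.8
tool_pos: [545.3, -105.2, 221.4]
tcp_rot: [3.142, 0.0, 2.771]
contact_force: [0.1, 0.3, -0.3]
grip_width: 9.9
finger_force: 30.0
```

Call:
step_arm(
  series="1 -0.17 -0.47 0 0 0 -0.02;1 -0.341 -0.94 0 0 0 -0.04;1 -0.341 -0.94 0 0 0 -0.05;1 -0.341 -0.94 0 0 0 -0.05;1 -0.341 -0.94 0 0 0 -0.05;1 -0.341 -0.94 0 0 0 -0.05;1 -0.341 -0.94 0 0 0 -0.05",
)

```text
time: 21.5
tool_pos: [544.0, -182.7, 221.4]
tcp_rot: [-3.142, 0.0, 3.086]
contact_force: [0.1, 0.0, -0.5]
grip_width: 9.9
finger_force: 30.0
```

```bash
python3 st.py
```

```text
[ 543.95 -182.71  221.44] [-3.142  0.     3.086] [ 0.1  0.  -0.5] [ 0.102 -0.017 -0.008] 21.5
```

Call:
step_arm(
  series="1 -0.006 -0.008 0.5 0 0 0;1 -0.006 -0.008 1 0 0 0;1 -0.006 -0.008 1 0 0 0",
)

```text
time: 21.8
tool_pos: [541.3, -182.1, 136.5]
tcp_rot: [3.137, -0.01, 3.085]
contact_force: [-0.1, 0.5, -1.1]
grip_width: 9.8
finger_force: 30.0
```

Call:
step_arm(
  series="1 0 0 0.4 0 0 0;1 0 0 0.7 0 0 0;1 0 0 0.85 0 0 0;1 0 0 0.85 0 0 0;1 0 0 0.85 0 0 0;1 0 0 0.85 0 0 0",
)

```text
time: 22.4
tool_pos: [545.3, -184.7, 75.1]
tcp_rot: [-3.14, 0.003, 3.085]
contact_force: [-0.1, -0.3, -0.4]
grip_width: 9.7
finger_force: 30.0
```

```bash
python3 st.py
```

```text
[ 545.33 -184.71   75.1 ] [-3.140e+00  3.000e-03  3.085e+00] [-0.1 -0.3 -0.4] [ 0.092 -0.022 -0.04 ] 22.4
```

Call:
step_arm(
  series="1 0 0 0 0 0 0;1 0 0 0.05 0 0 0;1 0 0 0.05 0 0 0;1 0 0 0.05 0 0 0",
)

```text
time: 22.8
tool_pos: [544.2, -184.2, 69.2]
tcp_rot: [3.141, -0.0, 3.085]
contact_force: [0.7, 0.2, -0.1]
grip_width: 9.8
finger_force: 30.0
```

Call:
step_arm(
  series="1 -0.002 0.01 0.04 0 0 0;1 -0.002 0.01 0.08 0 0 0;1 -0.002 0.01 0.12 0 0 0;1 -0.002 0.01 0.16 0 0 0;1 -0.002 0.01 0.2 0 0 0;1 -0.002 0.01 0.2 0 0 0",
)

```text
time: 23.4
tool_pos: [544.2, -183.3, 52.7]
tcp_rot: [3.141, -0.001, 3.085]
contact_force: [0.2, -0.2, -0.7]
grip_width: 9.9
finger_force: 30.0
```

Call:
step_arm(
  series="1 0 0 0.03 0 0 0;1 0 0 0.06 0 0 0;1 0 0 0.09 0 0 0;1 0 0 0.11 0 0 0;1 0 0 0.11 0 0 0;1 0 0 0.11 0 0 0",
)

```text
time: 24.0
tool_pos: [544.6, -183.5, 44.5]
tcp_rot: [-3.142, 0.0, 3.085]
contact_force: [1.2, 0.5, -1.7]
grip_width: 10.3
finger_force: 30.0
```

Call:
step_arm(
  series="1 0 0 0.012 0 0 0;1 0 0 0.02 0 0 0;1 0 0 0.025 0 0 0;1 0 0 0.025 0 0 0",
)

```text
time: 24.4
tool_pos: [544.5, -183.5, 42.7]
tcp_rot: [-3.142, 0.0, 3.085]
contact_force: [-0.6, 0.7, 1.2]
grip_width: 9.8
finger_force: 30.0
```

Seated. Opening slightly so both fingers part evenly, then up.

Call:
step_arm(
  series="0.6 0 0 0 0 0 0;0.2 0 0 0 0 0 0;-0.2 0 0 0 0 0 0;-0.2 0 0 0 0 0 0;-0.2 0 0 0 0 0 0;-0.2 0 0 0 0 0 0;-0.2 0 0 0 0 0 0",
)

```text
time: 25.1
tool_pos: [544.5, -183.4, 42.5]
tcp_rot: [3.142, 0.0, 3.085]
contact_force: [0.1, 0.5, -0.4]
grip_width: 54.9
finger_force: 0.0
```

Call:
step_arm(
  series="-0.2 0 0 -0.2 0 0 0;-0.2 0 0 -0.6 0 0 0;-0.2 0 0 -1 0 0 0;-0.2 0 0 -1 0 0 0",
)

```text
time: 25.5
tool_pos: [546.9, -184.6, 127.0]
tcp_rot: [-3.138, 0.008, 3.085]
contact_force: [1.0, -0.3, 0.1]
grip_width: 55.0
finger_force: 0.0
```

Call:
step_arm(
  series="-0.2 -0.4 0 -0.5 0 0 0;-0.2 -0.4 0 -1 0 0 0;-0.2 -0.4 0 -1 0 0 0;-0.2 -0.4 0 -1 0 0 0;-0.2 -0.4 0 -1 0 0 0",
)

```text
time: 26.0
tool_pos: [575.5, -184.9, 200.8]
tcp_rot: [3.14, -0.003, 3.085]
contact_force: [-0.1, -0.4, -0.2]
grip_width: 54.9
finger_force: 0.0
```

```bash
python3 - <<'E'
from st import *
p=cam('wrist'); c,_=cloud(p)
m=(abs(c[:,0]-545)<60)&(abs(c[:,1]+185)<60)
for lo,hi in [(66,95),(24,36)]:
    k=c[m&(c[:,2]>lo)&(c[:,2]<hi)]
    print(lo,len(k),rect(k),np.percentile(k[:,2],[5,50,95]).round(1))
q=cam('scene'); cv2.imwrite('pics/end.png',np.hstack([cv2.resize(p['frame'][80:230,180:340],(400,375)),cv2.resize(q['frame'][130:260,150:340],(400,375))])[:,:,::-1])
E
```

```text
[ 575.48 -184.89  200.77] [ 3.140e+00 -3.000e-03  3.085e+00] [-0.1 -0.4 -0.2] [ 0.086 -0.102  0.011] 26.0
66 295 (array([ 544.7, -183.7]), array([ 8.3, 32.9]), 86.7) [72.4 73.8 75. ]
24 1843 (array([ 544.8, -183.4]), array([50.1, 59.1]), 86.7) [27.7 28.9 30.4]
```

View pics/end.png

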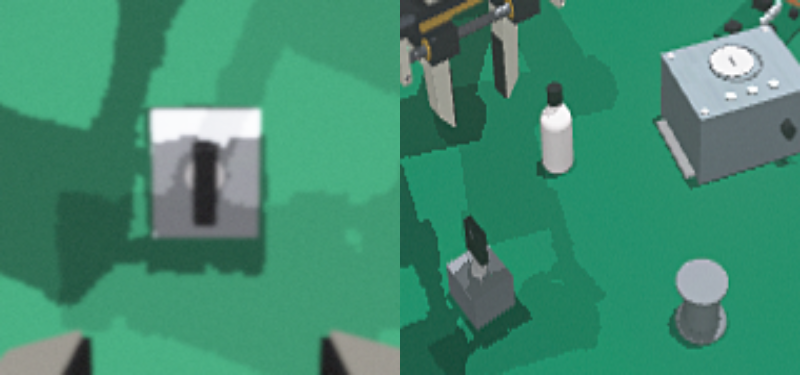

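The key stands upright and centred in its rest (bow at (205,183) in the left crop, top height as at the start), and the bystanders are in place. Handing in.

```bash
python3 -c "
from plant import order
print(order.close_job())"
```

```text
the job is handed in; nothing more can be done
None
```

The job is handed in; the judge returned no verdict. The key was pushed home, turned to both stops, pulled out and stood back in its rest; contact-force readings stayed under 10 N and it took about 26 s.

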